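Clamp the pot stop to the galley rail

ROBOT

A 6-joint arm with a two-finger parallel gripper is mounted at the origin on the work surface. World frame = base frame: x ahead of the robot, y to its left, z up, the work surface at z = 0. Lengths are in m, angles in rad, forces in N, time in s.
With the tool pointing down it reaches from about 0.25 to 0.775 m from the base axis. Payload 4 kg.
Tool frame: the origin (TCP) lies on the centre line of the jaws, within the pads' length; the fingertips stand 8 mm ahead of it and the grasp point (between the pads) lies 11 mm behind it; z points along the fingers, y is the direction in which the jaws open and shut (so a half turn about z gives the same grasp; the last joint's range is limited). The gripper opens to 94 mm and grips with 3 to 60 N. Pads are 16 mm wide; open, the fingers measure 119 mm over their backs; the gripper's body (75 mm by 177 mm) begins 78 mm behind the grasp point.
Start: joints at [-1.283, 0.087, 1.371, -0, 1.684, -0.103], TCP at [0.21, -0.509, 0.214] pointing down, gripper open.
Joint ranges: [-3.1, 3.1], [-0.76, 2.03], [0.27, 2.55], [-1.08, 4.22], [0.17, 2.65], [-2.57, 2.57]. Speed limits (rad/s): [2.79, 2.79, 3.14, 3.14, 3.14, 3.14].

INTERFACE

Orientations are given as [roll, pitch, yaw] about the fixed x, y, z axes, in that order (R = Rz(yaw) Ry(pitch) Rx(roll)).
In Python, from bench import robot gives the robot as it stands.
- The arm moves only by the shell command python3 -m crank 'ROWS' [OPENING]. ROWS is JSON, a list of rows, each a list of 4 numbers: the shift along the tool's x, y, z scaled (see below), then the turn about the tool's z scaled (see below). A call has exactly 10 rows; each row shifts and turns the commanded pose from where the row before left it, along the tool's axes as they then stand; what a row does not reach is not made up. The controller multiplies each number of a shift by 0.2 m and each number of a turn by pi/2 rad. A row lasts 1/8 s, in which the tool goes at most 62.5 mm and 10.7 degrees, less where a joint would pass 70% of its speed; a pose out of reach is approached as far as the arm can. A call with a number of a shift or a turn outside -1 to 1 is refused whole. A call with a gripper value outside its range is refused whole. OPENING is the gripper command: -1 is fully open, 1 is shut, values between are in proportion, set as the call begins (- or left out, the last holds). The fingers move at their own pace and stop on an object; the grip force is fixed at half the most. Time passes only in rows, so rows that do not move let the fingers close, or fill a call up. It gives the time, the measured TCP pose, the force and the opening at its end, in the units of the state.
- robot.get_obs(): the state, without advancing time (a new reading comes with each control period).
- robot.snapshot(name): name is "scene" or "top"; returns (picture, depth): 384x512x3 uint8, red, green, blue; 384x512 float32, m along the optical axis (not along the pixel's ray), 0 where there is no reading.
- robot.camera_params(name): a dict with "fx", "fy", "cx", "cy" (pixels), "world_from_camera" (4x4, takes a point from camera to world coordinates). Camera axes: x right, y down, z forward; pixel columns grow to the right and rows downward; lengths in m; the calibration is good to about 2 mm. A picture is of the moment at which its call begins. camera_params takes no time and is no camera call.
- robot.close_job(): hands the job in, once; it reports no verdict.
The state is a dict: "time": time; "joint_positions": joint angles; "qvel": joint speeds; "joint_torque": joint torques, N m; "tool_pos": TCP position; "ee_rot": TCP orientation; "wrist_force": force on the tool from outside, world axes, zero at the start; "wrist_torque": the same for the moment, N m; "width": finger opening in m.
Only numpy, scipy, OpenCV 4.12 (cv2) and the standard library are available. Lean on these libraries where they do the work, as an engineer would, in place of code of your own. Each camera call takes 0.05 s, during which the arm holds its last target.

TASK

Secure the pot for the road: set the loose pot stop over the rail with its T-bolt head down in the slot, and slide it along until its rubber buffer rests against the pot without shoving the pot. Then turn its T-bar clockwise, so that the bolt head comes square under the slot's lips, and on until the nut is hand-tight: firm, but not forced. Leave the other things on the counter where they are.

Things in the scene. Friction and masses are not known exactly. Their poses are not given: they have to be found in the camera images.
- rail: Fixed aluminium T-slot rail, 44 wide x 26 high x 420 long. Origin: centre of its underside on the counter; y along the rail, z up. The pot stands on its -x side. Slot open at the top, 19 wide; lips 6 thick, under them a channel 28 wide and 14 high (z 6 to 20).
- slot_lips: The two lips over the rail's slot (part of the rail): each 12.5 wide, 6 thick, top 26 over the counter, underside at 20. Axes and origin as the rail's.
- stop: Loose pot stop, 0.48 kg: aluminium saddle, an inverted U 80 long along y, 47 inside (mouth flared to about 50), top at z 30. Origin on the bolt axis at the skirts' lower edge; x, y, z as the rail's once fitted (origin then 2 above the counter, so it rides on the rail's top). At the start it stands on the counter.
- stop_grip (a point): Where to hold the stop: middle of its level arm, a bar along -x from the saddle (x -26 to -120), 16 wide in y, 20 high (z 26 to 46 over the stop's origin). This point is 50 from the bolt axis, at z 36; take it from above, closing along y.
- stop_seat (a point): Point of the stop on the bolt axis at the underside of the saddle's top, 24 over the stop's origin. Fitted, it lies on the rail's top face (26 over the counter), above the middle of the slot.
- buffer_face (a point): Centre of the stop's round rubber buffer, diameter 34, on the arm's end: 108 from the bolt axis towards -x, 45 towards +y, at z 36. It faces +y and meets the pot's side when the stop slides along +y. Until the nut is tight the stop can creep back a few mm when its T-bar is handled.
- nut_grip (a point): Middle of the T-bar (50 x 12 x 20 high, long along its own x) of the nut, on the bolt axis, z 64 over the stop's origin, 24 free below; any yaw. Clockwise from above: under 0.1 N m, until the head bites on the lips; then it stiffens (pull on the lips about 150 N a radian). Hand-tight, 40 to 140 N: 0.2 to 0.4 rad past the bite; it then stays put. Grip it firmly.
- bolt_head: T-bolt head under the saddle, 27 long (own y) x 16 x 7 thick, two opposite corners cut off; origin on the bolt axis. Starts lengthwise along the stop's y. The turning nut drags it round clockwise till it stops square across the channel, some 95 degrees on; then the nut draws it up 3 per radian. It hangs 1 to 5.5 below the lips, unknown.
- pot: Heavy open aluminium pot, diameter 160, 85 high, about 2 kg, a lug handle on each x side. Origin: centre of its underside. It stands 1 short of the buffer of the stop that is already clamped, at its +y side.
- end_stop: The second stop, a mirror image, already clamped near the rail's +y end. Fixed; origin on its bolt axis, at its skirts' lower edge. Leave it alone.
- colander: Steel colander, diameter 210, 85 high, on the counter; bystander. Origin under its centre.
- ladle: Red silicone ladle, 310 long, lying on the counter; bystander. Origin at its middle.
- plate: Green melamine plate, diameter 180, 22 high; bystander. Origin under its centre.
- cruet: Small glass cruet with a twist stopper, diameter 64, 133 high; fragile bystander. Origin under its centre.
- mug: White mug, diameter 80, 90 high; bystander. Origin under its centre.
- salt_jar: White salt jar, diameter 64, 100 high; bystander. Origin under its centre.
Not all that is in view belongs to the job. Leave any orange look-alike of the stop alone.

How it is judged:
On the way, in this order (a step that is already met when the one before it is completed fails the run):
1. the stop sits down on the rail with the bolt head still lengthwise in the slot (z of stop_seat in the frame of rail below 0.0285 m and x of stop_seat in the frame of rail between -0.004 and 0.004 m and y of stop_seat in the frame of rail between -0.2 and 0.2 m and angle between the y axis of bolt_head and the y axis of rail, either way round below 0.5 rad), for 0.1 s.
2. with the stop on the rail, the bolt head is turned square across the slot (z of stop_seat in the frame of rail below 0.0285 m and x of stop_seat in the frame of rail between -0.004 and 0.004 m and y of stop_seat in the frame of rail between -0.2 and 0.2 m and angle between the x axis of bolt_head and the y axis of rail, either way round below 0.35 rad), for 0.1 s.
At the end, for the whole second after the job is handed in: The stop sits on the rail, its bolt head square (within 20 degrees) under the lips and pulled up against them with over 40 N; its buffer is against the pot (gap of 4 mm at most); stop and pot are at rest and the hand is off (all of step 2 and contact force between bolt_head and slot_lips above 40 N and horizontal distance between buffer_face and pot below 0.084 m and linear speed of each of stop, pot below 0.02 m/s); the robot touches nothing.
It fails at once if the nut is forced: the bolt pulls on the rail's lips with over 140 N (contact force between bolt_head and slot_lips above 140 N).
It fails at once if the pot is shoved (distance of pot from where it was at the start of the episode above 0.008 m or contact force between stop and pot above 25 N).
It fails at once if another thing on the counter is moved or tipped (distance of any of colander, ladle, plate, cruet, mug, salt_jar from where it was at the start of the episode above 0.015 m or angle between cruet's own z axis and vertical above 0.35 rad).
It also fails if it takes over 72 s, if anything falls off the work surface, if the arm or the gripper's body presses on something with over 40 N, if the wrist force passes 120 N, or if a joint passes its speed limit or range.

## Working session

There is one attempt and no reset: what is moved stays moved. The work goes in short steps, Python scripts to look and compute and a shell command to move; the robot and the scene stay as the last step left them, time stands still between calls to the robot, and variables do not carry over. Pictures are saved under pics/ and viewed, and the job is handed in when it is done.

```bash
ls; mkdir -p pics; python3 - <<'E'
from bench import robot
import cv2, numpy as np
o=robot.get_obs(); print(o)
for n in ("scene","top"):
    im,d=robot.snapshot(n)
    cv2.imwrite(f"pics/{n}0.png",im[:,:,::-1]); np.save(f"pics/{n}0_d.npy",d)
    p=robot.camera_params(n); print(n,p)
    np.savez(f"pics/{n}0.npz",im=im,d=d,K=[p[k] for k in("fx","fy","cx","cy")],T=p["world_from_camera"])
E
```

```text
pics
{'time': 0.0, 'joint_positions': array([-1.28311114e+00,  8.79407197e-02,  1.37221918e+00, -4.70506081e-05,
        1.68356743e+00, -1.03071187e-01]), 'qvel': array([-0.00147706,  0.00084264,  0.00223501, -0.00040664,  0.00124909,
       -0.00058263]), 'joint_torque': array([-1.29118296e-03, -3.40178096e+01, -3.02427399e+01,  7.14873383e-02,
        3.28594493e-02, -1.74272823e-04]), 'tool_pos': array([ 0.20933746, -0.50804886,  0.21232973]), 'ee_rot': array([-3.13946449e+00, -1.73120172e-04,  3.90750948e-01]), 'wrist_force': array([ 1.20149497, -0.20815172,  0.5738315 ]), 'wrist_torque': array([-0.01330814, -0.08219876, -0.00087991]), 'width': 0.09384774796349682}
scene {'fx': 361.0080124813017, 'fy': 361.0080124813017, 'cx': 255.54931391599794, 'cy': 184.5178700265737, 'world_from_camera': array([[-0.51103036,  0.72923607, -0.45504145,  1.14454264],
       [ 0.85944936,  0.44208618, -0.25672283,  0.29682837],
       [ 0.01395599, -0.52227825, -0.85266093,  1.22449471],
       [ 0.        ,  0.        ,  0.        ,  1.        ]])}
top {'fx': 455.8735283082469, 'fy': 455.8735283082469, 'cx': 260.6187056308917, 'cy': 195.28437507852095, 'world_from_camera': array([[ 0.01589829, -0.98791562,  0.15417516,  0.29862187],
       [-0.99986061, -0.01649449, -0.00258858, -0.02882344],
       [ 0.00510033, -0.15411252, -0.98804014,  1.69849128],
       [ 0.        ,  0.        ,  0.        ,  1.        ]])}
```

View pics/scene0.png

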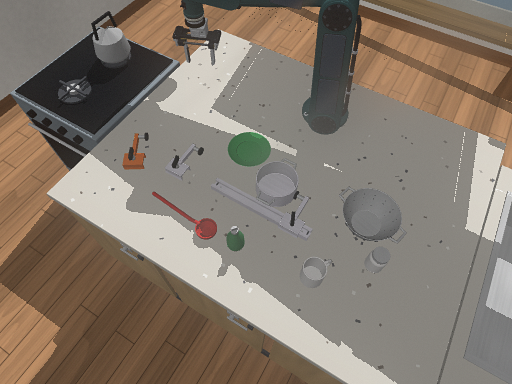

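View pics/top0.png

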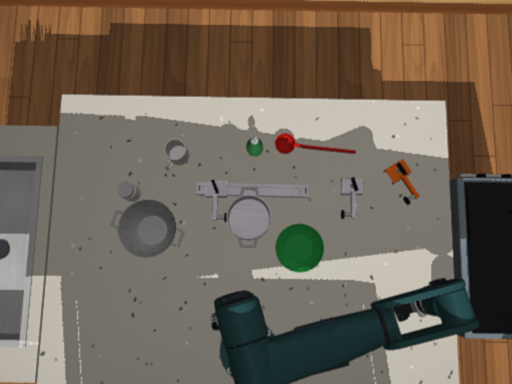

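The loose stop is at top px (352,186), the rail runs from (197,187) to (310,192) and the pot is at (249,218). The orange look-alike is at (400,175). I'll enlarge these areas.

```bash
python3 - <<'E'
import cv2
t=cv2.imread("pics/top0.png"); s=cv2.imread("pics/scene0.png")
cv2.imwrite("pics/c1.png",cv2.resize(t[165:230,320:390],None,fx=8,fy=8,interpolation=cv2.INTER_CUBIC))
cv2.imwrite("pics/c2.png",cv2.resize(t[170:250,190:320],None,fx=6,fy=6,interpolation=cv2.INTER_CUBIC))
cv2.imwrite("pics/c3.png",cv2.resize(s[130:190,150:220],None,fx=8,fy=8,interpolation=cv2.INTER_CUBIC))
E
```

```text
(no output)
```

View pics/c1.png

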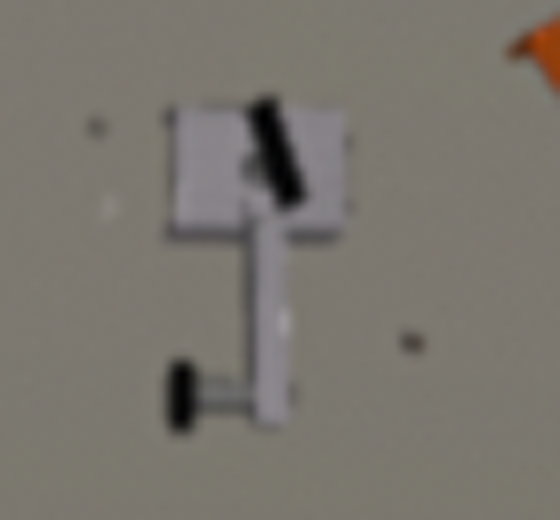

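View pics/c2.png

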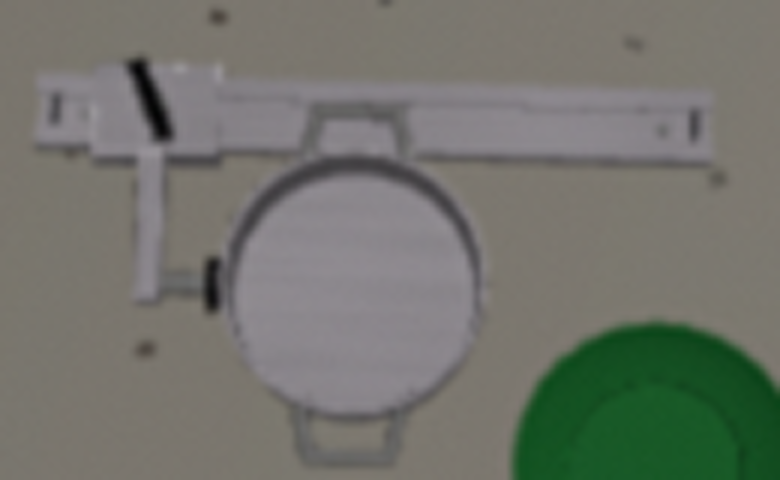

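View pics/c3.png

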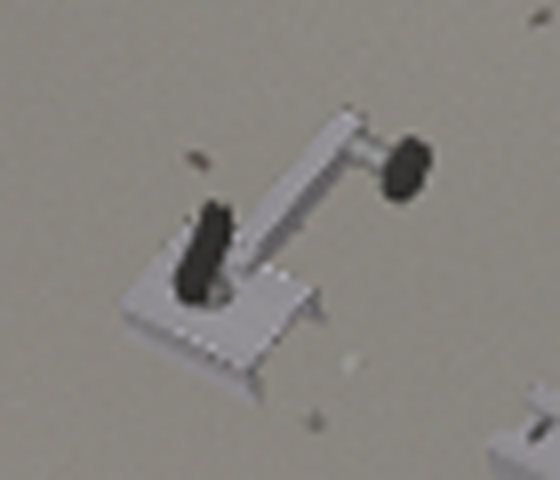

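```bash
cat > h.py <<'E'
import numpy as np, cv2
def load(n):
    z=np.load(f"pics/{n}.npz"); return z["im"],z["d"],z["K"],z["T"]
def cloud(d,K,T):
    v,u=np.mgrid[:d.shape[0],:d.shape[1]]
    P=np.stack([(u-K[2])/K[0]*d,(v-K[3])/K[1]*d,d,np.ones_like(d)],-1)
    return (P@T.T)[...,:3]
def px2plane(u,v,z,K,T):
    r=T[:3,:3]@np.array([(u-K[2])/K[0],(v-K[3])/K[1],1.]); o=T[:3,3]
    return o+r*(z-o[2])/r[2]
def proj(P,K,T):
    c=(np.c_[P,np.ones(len(P))]@np.linalg.inv(T).T)[:,:3]
    return np.c_[K[0]*c[:,0]/c[:,2]+K[2],K[1]*c[:,1]/c[:,2]+K[3]]
E
python3 - <<'E'
from h import *
np.set_printoptions(precision=1,suppress=True,linewidth=220)
im,d,K,T=load("top0"); C=cloud(d,K,T)
print(C[180:200,330:342,2]*1e3)
print((C[172:218:1,338:362,2]*1e3).round().astype(int))
print((C[178:200,280:296,2]*1e3).round().astype(int))
E
```

```text
[[ -2.1   6.7   6.7   6.5   1.1  -2.9   2.2  -2.8   3.    2.8   5.1  23.5]
 [ -6.1   3.5   1.7  -1.2   4.2  -2.   -3.    1.1  -4.8  -3.9  -8.   29. ]
 [ -2.6   2.    4.5   0.6  -0.6   5.2   5.4  -1.8   8.1  -4.4  -6.   24. ]
 [  6.3  -0.4   5.8  -0.8  -1.6   1.2  -3.    1.5   5.    9.6  -1.8   3.4]
 [ -1.4  -2.5  -1.   -9.5  -9.4   7.1  -2.    4.5  -4.2  -5.8  -0.5  -3.6]
 [ -3.8   6.5  11.8  -2.3  -4.6  -1.3   2.3   3.9   3.    0.3   0.2   1.9]
 [ -6.2  -3.4   3.5  -1.1   1.1  -4.3   0.8   0.3   0.3   2.8   0.9   5.4]
 [ -1.3   0.4  -5.7   0.4  -4.4  -0.1   4.8   0.9   4.9   4.8  -3.2   6.1]
 [  0.9   0.4  10.5   0.9  -7.5  -5.3   0.1   2.7   0.    0.7  -1.    8.9]
 [  6.   -0.    1.3  -1.7  -2.5   1.   -8.7   3.3  -4.5   2.7  -4.6   0.1]
 [  0.3  -1.    5.9   7.8  -4.1  -3.2  -4.4  -7.7  -0.8   1.    0.8  -0.5]
 [  8.5   4.8  -4.1  -1.2   4.5   3.6   0.1  -5.8   6.9   8.1  -6.1 -10.8]
 [ 11.    3.8   0.4   1.2  -0.8   0.8   6.5  -0.1  -8.    9.    0.7  -4.8]
 [  3.6  -5.1  -4.   -0.8  -4.3  -2.8  -2.5   6.7  -4.8   1.5   2.2  17.3]
 [ -6.9  -3.    0.6  -3.9   4.7   0.4   1.5  11.5 
[... 1683 characters left out ...]
   5   10    3    6    7    2    6]
 [   9    9   -1   13    8    7    7    4    8    6    7    2    3    7    2    4]
 [  24   32   27   25   17   27   23   31   29   28   21   28   26   27   25   30]
 [  32   18   23   28   19   26   22   22   26   30   35   25   29   26   27   23]
 [  30   33   24   22   25   22   34   32   34   32   28   25   23   26   18   31]
 [  17   22   29   23   33   22   25   26   30   24   25   32   30   25   27   22]
 [  -1    1    6   -1    5    5    1   -1    4    0    6    9   -2    3    9    7]
 [   2    2   -2   -5    3    5    5    5   -2    1   10    0    3    0   -3   -2]
 [   0    6    3    3    1    4   -2    3   -1    4   -8   -1    2   -2    1   -5]]
```

```bash
cat > fit.py <<'E'
from h import *
from scipy.optimize import differential_evolution, minimize
def rays(K,T,roi):
    u0,u1,v0,v1=roi
    v,u=np.mgrid[v0:v1,u0:u1]
    r=np.stack([(u-K[2])/K[0],(v-K[3])/K[1],np.ones(u.shape)],-1)@T[:3,:3].T
    return T[:3,3],r.reshape(-1,3)
def cast(o,r,pose,boxes,cyls=()):
    # depth along optical axis (ray param); counter z=0
    x,y,z,yaw=pose; c,s=np.cos(yaw),np.sin(yaw); R=np.array([[c,s,0],[-s,c,0],[0,0,1]])
    O=R@(o-[x,y,z]); D=r@R.T
    best=-o[2]/r[:,2]
    for b in boxes:
        lo,hi=np.array(b[0::2]),np.array(b[1::2])
        t1=(lo-O)/D; t2=(hi-O)/D
        tn=np.minimum(t1,t2).max(1); tf=np.maximum(t1,t2).min(1)
        best=np.where((tn<tf)&(tn<best),tn,best)
    return best
m=1e-3
def B(*a): return np.array(a)*m
RAIL=[B(-22,22,-210,210,0,6),B(-22,-14,-210,210,0,26),B(14,22,-210,210,0,26),B(-22,-9.5,-210,210,20,26),B(9.5,22,-210,210,20,26)]
def STOP(w=26.5,nut=0.3):
    return [B(-w,w,-40,40,24,30),B(-w,-23.5,-40,40,0,24),B(23.5,w,-40,40,0,24),B(-120,-20,-8,8,26,46)]
def fit(d,K,T,roi,boxes,p0,rng,z,excl=None):
    o,r=rays(K,T,roi); u0,u1,v0,v1=roi; dd=d[v0:v1,u0:u1].ravel(); ok=dd>0
    if excl is not None: ok&=~excl[v0:v1,u0:u1].ravel()
    o,r,dd=o,r[ok],dd[ok]
    def cost(p):
        e=cast(o,r,(p[0],p[1],z,p[2]),boxes)-dd
        return np.minimum(np.abs(e),.02).mean()*1e3
    res=differential_evolution(cost,[(a-b,a+b) for a,b in zip(p0,rng)],seed=1,popsize=20,maxiter=80,tol=1e-8)
    return res.x,res.fun
E
python3 - <<'E'
from fit import *
np.set_printoptions(precision=4,suppress=True)
for n,rail_px,stop_px in (("top0",[(197,187),(310,192)],(352,186)),("scene0",[(213,184),(308,232)],(180,164))):
    im,d,K,T=load(n)
    a=px2plane(*rail_px[0],.026,K,T);b=px2plane(*rail_px[1],.026,K,T);s=px2plane(*stop_px,.03,K,T)
    print(n,a,b,s)
    roi=(235,325,175,205) if n=="top0" else (205,300,175,240)
    c=(a+b)/2
    yaw=np.arctan2(-(a-b)[0],(a-b)[1])
    if yaw>1.57: yaw-=np.pi
    if yaw<-1.57: yaw+=np.pi
    Cw=cloud(d,K,T)
    ex=(Cw[...,2]>.04)
    if n=="top0": ex=None; roi=(284,325,170,205); roi=(222,325,175,195)
    ex=Cw[...,2]>.037
    ex|=cv2.dilate(ex.astype(np.uint8),np.ones((3,3)))>0
    print("rail",yaw,fit(d,K,T,roi,RAIL,[c[0],c[1],yaw],[.02,.02,.06],0,ex))
    roi=(330,375,170,225) if n=="top0" else (160,208,135,182)
    print("stop",fit(d,K,T,roi,STOP(),[s[0],s[1],0],[.03,.03,.3],0))
E
```

```text
top0 [0.5868 0.204  0.026 ] [ 0.575  -0.2167  0.026 ] [ 0.5996 -0.3725  0.03  ]
rail -0.02808031008092154 (array([ 0.5819, -0.002 , -0.0099]), np.float64(3.360738983618223))
stop (array([ 0.6005, -0.3729,  0.0077]), np.float64(4.1176738192295925))
scene0 [ 0.5887 -0.2068  0.026 ] [0.5796 0.2007 0.026 ] [ 0.5811 -0.3709  0.03  ]
rail 0.0224425899586973 (array([ 0.5789, -0.0031, -0.0108]), np.float64(4.510657095162268))
stop (array([ 0.6005, -0.3753,  0.0011]), np.float64(4.03974756232029))
```

```bash
cat >> fit.py <<'E'
def castmulti(o,r,parts):
    return np.min([cast(o,r,p,b) for p,b in parts],0)
NUT=[B(-25,25,-6,6,54,74)]
def STOPX(mir=1):
    b=STOP()+[B(-125,-91,41,45,19,53) if mir>0 else B(-125,-91,-45,-41,19,53),B(-113,-103,8,41,31,41) if mir>0 else B(-113,-103,-41,-8,31,41),B(-6,6,-6,6,30,54)]
    return b
def fitstop(d,K,T,roi,p0,rng,z,mir=1,excl=None):
    o,r=rays(K,T,roi); u0,u1,v0,v1=roi; dd=d[v0:v1,u0:u1].ravel(); ok=dd>0
    if excl is not None: ok&=~excl[v0:v1,u0:u1].ravel()
    r,dd=r[ok],dd[ok]; bx=STOPX(mir)
    def cost(p):
        e=castmulti(o,r,[((p[0],p[1],z,p[2]),bx),((p[0],p[1],z,p[2]+p[3]),NUT)])-dd
        return np.minimum(np.abs(e),.025).mean()*1e3
    res=differential_evolution(cost,[(a-b,a+b) for a,b in zip(p0,rng)],seed=1,popsize=15,maxiter=70,tol=1e-8)
    return res.x,res.fun
def fitpot(d,K,T):
    C=cloud(d,K,T); m_=(C[...,2]>.072)&(C[...,2]<.098)
    return C[m_]
E
python3 - <<'E'
from fit import *
from scipy.optimize import least_squares
np.set_printoptions(precision=4,suppress=True)
for n in ("top0","scene0"):
    im,d,K,T=load(n)
    roi=(330,375,170,225) if n=="top0" else (160,208,135,182)
    print(n,"stop",fitstop(d,K,T,roi,[.6005,-.374,0,.3],[.012,.012,.1,1.2],0))
    C=cloud(d,K,T)
    # pot rim: points z .075-.095 near
    u=C[(C[...,2]>.06)&(C[...,2]<.1)&(np.hypot(C[...,0]-.48,C[...,1]-.01)<.13)]
    f=lambda p:np.hypot(u[:,0]-p[0],u[:,1]-p[1])-.0795
    s=least_squares(f,[.48,.01],loss="soft_l1",f_scale=.003); print("pot",s.x,len(u),np.median(np.abs(s.fun)))
E
```

```text
top0 stop (array([ 0.6006, -0.3729,  0.0092,  0.2698]), np.float64(3.558260637387053))
pot [0.4721 0.0096] 370 0.003389722657206891
scene0 stop (array([ 0.5983, -0.3753,  0.0068,  0.2944]), np.float64(3.4563491558463513))
pot [0.4739 0.0086] 531 0.002380044698048131
```

```bash
python3 -m crank '[[0,0,0,0.0813],[0,0,0,0.0813],[0,0,0,0.0813],[0.244,-0.0935,0.078,0],[0.244,-0.0935,0.078,0],[0.244,-0.0935,0.078,0],[0.244,-0.0935,0.078,0],[0.244,-0.0935,0.078,0],[0.244,-0.0935,0.078,0],[0.244,-0.0935,0.078,0]]' -0.06
```

```text
time: 1.35
tool_pos: [0.5513, -0.3741, 0.1031]
ee_rot: [-3.141, 0.001, 0.008]
wrist_force: [0.0, -0.1, -0.1]
width: 0.0501
```

```bash
python3 -m crank '[[-0.009,0,0.05,0],[0,0,0.05,0],[0,0,0.05,0],[0,0,0.05,0],[0,0,0.05,0],[0,0,0.05,0],[0,0,0.04,0],[0,0,0.03,0],[0,0,0.02,0],[0,0,0,0]]' -0.06
python3 -m crank '[[0,0,0,0],[0,0,0,0],[0,0,0,0],[0,0,0,0],[0,0,0,0],[0,0,0,0],[0,0,0,0],[0,0,0,0],[0,0,0,0],[0,0,0,0]]' 1
```

```text
time: 2.6
tool_pos: [0.5482, -0.3749, 0.0259]
ee_rot: [-3.141, 0.0, 0.008]
wrist_force: [0.0, 0.0, 0.5]
width: 0.0495
time: 3.85
tool_pos: [0.5483, -0.3749, 0.0264]
ee_rot: [-3.141, -0.0, 0.008]
wrist_force: [-0.4, 2.7, 3.0]
width: 0.0157
```

```bash
python3 -m crank '[[0,0,-0.05,0],[0,0,-0.1,0],[0,0,-0.1,0],[0,0,-0.1,0],[-0.017,-0.19,0,0.0115],[-0.017,-0.22,0,0],[-0.017,-0.22,0,0],[-0.017,-0.22,0,0],[-0.017,-0.2,0,0],[-0.017,-0.12,0,0]]' 1
cat > snap.py <<'E'
import sys
from bench import robot
import cv2, numpy as np
tag=sys.argv[1]; cams=sys.argv[2:] or ["scene","top"]
for n in cams:
    im,d=robot.snapshot(n); p=robot.camera_params(n)
    cv2.imwrite(f"pics/{n}{tag}.png",im[:,:,::-1])
    np.savez(f"pics/{n}{tag}.npz",im=im,d=d,K=[p[k] for k in("fx","fy","cx","cy")],T=p["world_from_camera"])
o=robot.get_obs(); print({k:np.round(o[k],4) for k in("time","tool_pos","ee_rot","wrist_force","wrist_torque","width","joint_positions")})
E
python3 snap.py 1
python3 - <<'E'
import cv2
t=cv2.imread("pics/top1.png")[140:240,230:360]; s=cv2.imread("pics/scene1.png")[110:230,160:320]
cv2.imwrite("pics/d1.png",cv2.resize(t,None,fx=5,fy=5,interpolation=cv2.INTER_CUBIC))
cv2.imwrite("pics/d2.png",cv2.resize(s,None,fx=4,fy=4,interpolation=cv2.INTER_CUBIC))
E
```

```text
time: 5.1
tool_pos: [0.5298, -0.139, 0.098]
ee_rot: [3.141, -0.002, -0.009]
wrist_force: [0.2, -0.0, -4.7]
width: 0.0159
{'time': np.float64(5.2), 'tool_pos': array([ 0.5297, -0.1384,  0.0979]), 'ee_rot': array([-3.1409e+00, -1.4000e-03, -7.0000e-03]), 'wrist_force': array([-0.704 , -1.0109, -5.192 ]), 'wrist_torque': array([-0.0773,  0.2192, -0.0228]), 'width': np.float64(0.0156), 'joint_positions': array([-3.5980e-01,  1.3200e-01,  1.5534e+00,  1.1000e-03,  1.4551e+00,
        1.2179e+00])}
```

View pics/d1.png

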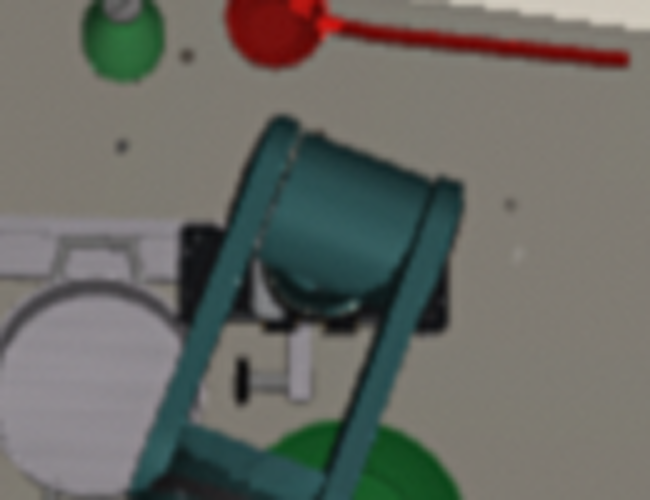

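View pics/d2.png

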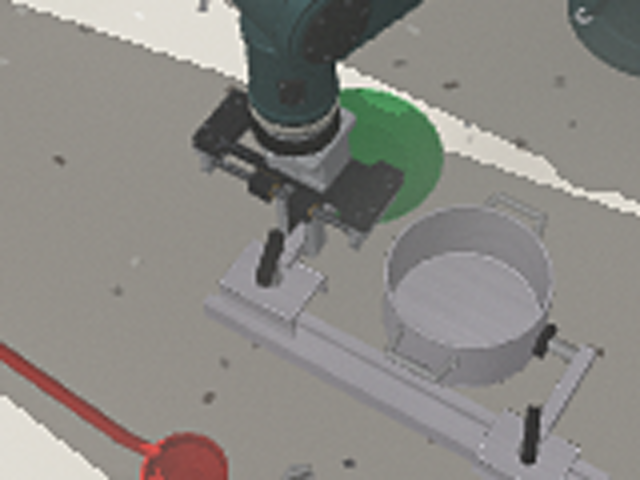

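```bash
cat > f1.py <<'E'
from fit import *
np.set_printoptions(precision=4,suppress=True)
# rail: scene0 with end stop and pot excluded; several ROIs
for n,rois in (("scene0",[(205,300,175,240),(205,255,175,215),(212,262,178,220)]),("top0",[(222,325,178,203),(265,320,178,205),(222,322,175,195)])):
    im,d,K,T=load(n); C=cloud(d,K,T)
    ex=C[...,2]>.037; ex=cv2.dilate(ex.astype(np.uint8),np.ones((5,5)))>0
    for roi in rois: print(n,roi,fit(d,K,T,roi,RAIL,[.5805,-.0025,-.01],[.008,.008,.03],0,ex))
im,d,K,T=load("scene1")
z=.0715
for roi in [(212,245,165,195),(205,250,160,200)]:
  for zz in (.0695,.0715,.0735): print("stop",zz,fitstop(d,K,T,roi,[.58,-.139,-.009,.28],[.012,.012,.05,.4],zz))
im,d,K,T=load("top1")
for roi in [(276,293,207,222)]: print("stop top",fitstop(d,K,T,roi,[.58,-.139,-.009,.28],[.012,.012,.05,.01],z))
E
python3 f1.py
```

```text
scene0 (205, 300, 175, 240) (array([ 0.5789, -0.0031, -0.0108]), np.float64(4.165202796265163))
scene0 (205, 255, 175, 215) (array([ 0.579 , -0.0029, -0.0109]), np.float64(2.8040163423593385))
scene0 (212, 262, 178, 220) (array([ 0.5789, -0.0026, -0.0108]), np.float64(2.7816395918347556))
top0 (222, 325, 178, 203) (array([ 0.5819,  0.0004, -0.0094]), np.float64(3.4114185653171))
top0 (265, 320, 178, 205) (array([ 0.5817, -0.0001, -0.0083]), np.float64(3.3725407709463764))
top0 (222, 322, 175, 195) (array([ 0.5819, -0.0017, -0.0098]), np.float64(3.362190588678693))
stop 0.0695 (array([ 0.5816, -0.1405,  0.015 ,  0.2708]), np.float64(8.19862835664544))
stop 0.0715 (array([ 0.5815, -0.1401,  0.0141,  0.2772]), np.float64(7.592649970834879))
stop 0.0735 (array([ 0.5819, -0.1397,  0.0054,  0.2962]), np.float64(7.351503229923653))
stop 0.0695 (array([ 0.5816, -0.1405,  0.0149,  0.2709]), np.float64(8.397995327053964))
stop 0.0715 (array([ 0.5815, -0.1401,  0.014 ,  0.2768]), np.float64(8.061101727025951))
stop 0.0735 (array([ 0.5819, -0.1397,  0.0054,  0.2961]), np.float64(7.927286322350517))
stop top (array([ 0.581 , -0.1334,  0.0179,  0.2821]), np.float64(4.180179543931595))
```

```bash
python3 -m crank '[[-0.01,0,0.02,0],[0,0,0.03,0],[0,0,0.03,0],[0,0,0.03,0],[0,0,0.03,0],[0,0,0.03,0],[0,0,0.01,0],[0,0,0,0],[0,0,0,0],[0,0,0,0]]' 1
python3 snap.py 2
python3 - <<'E'
import cv2
s=cv2.imread("pics/scene2.png")[150:215,195:285]
cv2.imwrite("pics/e2.png",cv2.resize(s,None,fx=8,fy=8,interpolation=cv2.INTER_CUBIC))
E
```

```text
time: 6.45
tool_pos: [0.5279, -0.1409, 0.0606]
ee_rot: [3.141, -0.001, -0.01]
wrist_force: [-0.2, 0.0, -4.2]
width: 0.0155
{'time': np.float64(6.55), 'tool_pos': array([ 0.5278, -0.1409,  0.0605]), 'ee_rot': array([ 3.1413e+00, -5.0000e-04, -1.0300e-02]), 'wrist_force': array([ 1.1082, -0.2204, -5.0028]), 'wrist_torque': array([0.0014, 0.2079, 0.0045]), 'width': np.float64(0.0158), 'joint_positions': array([-3.6470e-01,  1.5920e-01,  1.6005e+00, -1.0000e-04,  1.3814e+00,
        1.2164e+00])}
```

View pics/e2.png

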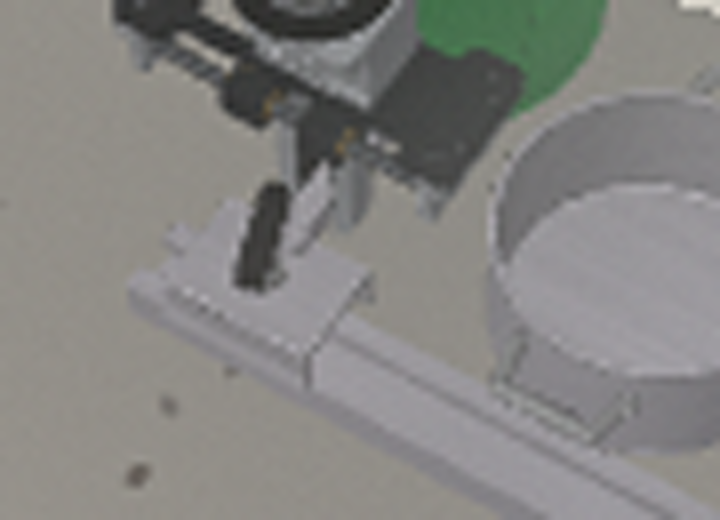

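```bash
cat > f2.py <<'E'
from fit import *
import sys
np.set_printoptions(precision=4,suppress=True)
def fj(n,roi,rail,p0,rng,z,exf,clip=.02,nuty=None):
    im,d,K,T=load(n); o,r=rays(K,T,roi); u0,u1,v0,v1=roi; dd=d[v0:v1,u0:u1].ravel()
    v,u=np.mgrid[v0:v1,u0:u1]; ok=(dd>0)&~exf(u,v).ravel()
    C=cloud(d,K,T)[v0:v1,u0:u1].reshape(-1,3); ok&=C[:,2]<z+.085
    r,dd=r[ok],dd[ok]; bx=STOPX()
    rd=cast(o,r,(rail[0],rail[1],0,rail[2]),RAIL)
    def cost(p):
        zz=z+p[4]
        e=np.minimum(rd,castmulti(o,r,[((p[0],p[1],zz,p[2]),bx),((p[0],p[1],zz,p[2]+p[3]),NUT)]))-dd
        return np.minimum(np.abs(e),clip).mean()*1e3
    res=differential_evolution(cost,[(a-b,a+b) for a,b in zip(p0,rng)],seed=1,popsize=12,maxiter=80,tol=1e-8)
    return res.x,res.fun
E
python3 - <<'E'
from f2 import *
rail=(.5789,-.0029,-.0108)
ex=lambda u,v:((u>232)&(v<179)&(u-v>55))|((v<173))
for roi in [(208,246,170,202),(212,243,173,200)]:
    x,c=fj("scene2",roi,rail,[.579,-.14,-.01,.28,0],[.012,.012,.06,.4,.004],.0341,ex)
    rx=rail[0]-np.sin(rail[2])*(x[1]-rail[1])
    print(x,c,"stop-rail x",x[0]-rx)
E
```

```text
[ 0.5804 -0.1419 -0.0203  0.3226  0.0021] 3.3085911536420936 stop-rail x 0.0030252937010467607
[ 0.5804 -0.1419 -0.0203  0.3226  0.0021] 3.4216993740185537 stop-rail x 0.0030252937010467607
```

```bash
python3 - <<'E'
from f2 import *
rail=(.5789,-.0029,-.0108)
ex=lambda u,v:((u>232)&(v<179)&(u-v>55))|((v<173))
for dz in (-.002,0,.002):
    x,c=fj("scene2",(208,246,170,202),rail,[.579,-.14,-.01,.28,dz],[.012,.012,.06,.4,1e-5],.0341,ex)
    print(dz,x,c,"dx",x[0]-rail[0]+np.sin(rail[2])*(x[1]-rail[1]))
# rail z check & stop0 in scene with z free
norail=(5,5,0)
x,c=fj("scene0",(160,208,135,182),norail,[.599,-.374,0,.28,0],[.012,.012,.06,.4,.004],0,lambda u,v:u<0); print("stop0 scene zfree",x,c)
# part of stop only (saddle+nut): exclude arm
x,c=fj("scene0",(160,192,145,182),norail,[.599,-.374,0,.28,0],[.012,.012,.06,.4,1e-5],0,lambda u,v:(u>178)&(v<160)); print("stop0 scene part",x,c)
im,d,K,T=load("top2"); C=cloud(d,K,T)
print((C[205:225,272:296,2]*1e3).round().astype(int).tolist().__str__().replace("],","]\n"))
im,d,K,T=load("top0"); C=cloud(d,K,T)
print((C[205:225,336:360,2]*1e3).round().astype(int).tolist().__str__().replace("],","]\n"))
E
```

```text
-0.002 [ 0.5794 -0.1432  0.0147  0.2844 -0.002 ] 4.093728544598755 dx 0.0020308629045923975
0 [ 0.5798 -0.1425  0.017   0.2802  0.    ] 3.548898387292385 dx 0.002410121472255093
0.002 [ 0.5804 -0.142  -0.0209  0.325   0.002 ] 3.308228489510812 dx 0.0029603802272093085
stop0 scene zfree [ 0.5995 -0.3746  0.0139  0.2866  0.0019] 3.299690092714269
stop0 scene part [ 0.5995 -0.3749  0.0337  0.2814  0.    ] 3.4018126663828494
[[460, 460, 465, 458, 165, 174, 171, 163, 172, 171, 238, 242, 242, 234, 240, 169, 175, 244, 244, 243, 250, 267, 272, 269]
 [454, 463, 460, 446, 167, 160, 162, 161, 166, 165, 164, 171, 174, 173, 171, 171, 176, 170, 167, 250, 249, 249, 247, 251]
 [464, 463, 463, 7, 3, -1, 4, 1, 3, -1, -1, 168, 172, 178, 179, 1698, 177, 176, 76, 88, 78, 4, -4, 171]
 [467, 461, 462, 1, 0, -5, -1, 2, -4, -4, -2, 162, 169, 168, 156, 169, 166, 170, 80, 83, 74, 6, 1, 167]
 [468, 464, 403, 0, 1, -1, 7, 7, -1, 8, 0, 0, -3, 6, -2, -1, 78, 74, 79, 79, 77, 1, -3, 1]
 [462, 462, 1, 0, 6, 0, 7, -6, 6, 5, 1, 0, -1, 1, -3, -5, 79, 76, 77, 84, 71, 1, 0, 4]
 [461, 442, -6, -1, 1, -2, 2, -1, -4, 6, 1, 4
[... 2273 characters left out ...]
1, 41, -2, 4, -2, 1]
 [-3, 8, 3, -3, 2, 36, 49, 46, 5, 5, 0, -8, 1, 0, 2, 40, 45, 44, 45, 45, -8, 3, 2, 7]
 [2, 0, -2, -5, 12, 39, 47, 46, 2, 2, 1, 1, 3, -7, 1, -2, 2, -6, -1, 0, 4, -2, -9, 1]
 [-1, -2, 6, 4, -6, 5, -8, 3, -6, -3, -2, -5, -3, 1, 0, -6, 4, 3, -1, 1, 0, -3, 3, -3]
 [3, 2, 10, -8, -6, 3, 6, 3, 4, -4, 1, -6, 3, 1, -4, 0, -2, -1, 0, -1, -2, -3, 3, 9]
 [3, -1, 0, -2, -2, -3, 2, -2, 4, -4, 3, 7, 1, -1, -12, -3, 5, -5, 2, 1, 3, 5, -1, -6]
 [-1, 4, -4, -4, 3, -4, 4, 1, 5, 1, 7, -5, -4, -4, 1, 2, 1, 2, 3, 1, -4, 6, 1, 0]
 [-2, 5, 4, 1, -8, 3, -1, -1, -5, -2, 5, 1, -1, -3, -5, -2, -4, 7, -3, 4, 5, -1, 3, 1]
 [1, 3, 1, -8, -1, 7, 2, 3, 2, -6, 4, 4, 8, 1, 4, 2, -1, 1, 2, -5, 7, 1, 1, 2]]
```

```bash
python3 -m crank '[[-0.005,0,0,0],[0,0,0.01,0],[0,0,0.01,0],[0,0,0.01,0],[0,0,0.01,0],[0,0,0.01,0],[0,0,0.01,0],[0,0,0.01,0],[0,0,0,0],[0,0,0,0]]' 1
```

```text
time: 7.8
tool_pos: [0.5267, -0.1409, 0.0463]
ee_rot: [3.141, -0.0, -0.01]
wrist_force: [-0.1, 1.5, -4.5]
width: 0.0156
```

```bash
python3 -m crank '[[0,0,0.006,0],[0,0,0.006,0],[0,0,0.006,0],[0,0,0.006,0],[0,0,0.006,0],[0,0,0.006,0],[0,0,0.006,0],[0,0,0.006,0],[0,0,0,0],[0,0,0,0]]' 1
```

```text
time: 9.05
tool_pos: [0.5266, -0.1409, 0.0367]
ee_rot: [3.142, 0.0, -0.01]
wrist_force: [-0.2, -0.0, -5.5]
width: 0.0161
```

```bash
python3 -m crank '[[0,0,0.006,0],[0,0,0.006,0],[0,0,0.006,0],[0,0,0.006,0],[0,0,0.006,0],[0,0,0.006,0],[0,0,0.004,0],[0,0,0.002,0],[0,0,0,0],[0,0,0,0]]' 1; python3 snap.py 3; python3 - <<'E'
import cv2
s=cv2.imread("pics/scene3.png")[150:215,195:285]
cv2.imwrite("pics/e3.png",cv2.resize(s,None,fx=8,fy=8,interpolation=cv2.INTER_CUBIC))
E
```

```text
time: 10.3
tool_pos: [0.5266, -0.1409, 0.0283]
ee_rot: [3.141, -0.0, -0.01]
wrist_force: [-0.3, -0.0, -3.9]
width: 0.0159
{'time': np.float64(10.4), 'tool_pos': array([ 0.5266, -0.1409,  0.0283]), 'ee_rot': array([ 3.1415, -0.    , -0.0104]), 'wrist_force': array([-0.0935,  0.1674, -4.3856]), 'wrist_torque': array([0.0054, 0.2184, 0.0246]), 'width': np.float64(0.0157), 'joint_positions': array([-3.6540e-01,  1.8730e-01,  1.6369e+00, -1.0000e-04,  1.3173e+00,
        1.2158e+00])}
```

View pics/e3.png

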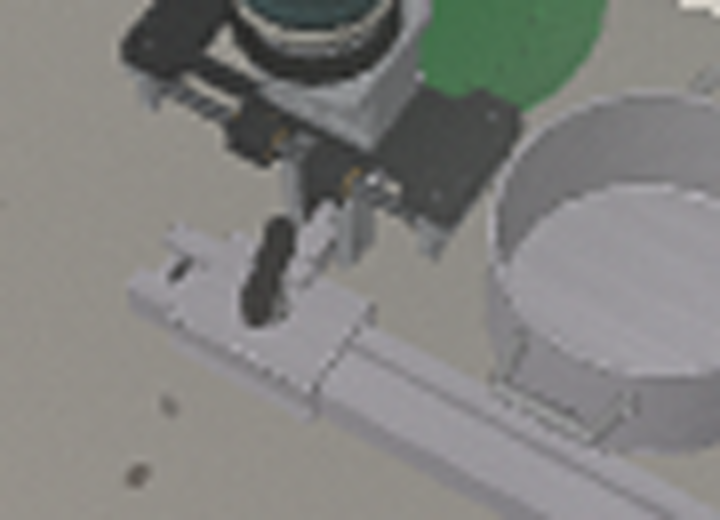

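The saddle now straddles the rail near its -y end, at about px (265,300) in the crop. The wrist still carries its weight, so I'll lower it the last bit.

```bash
python3 -m crank '[[0,0,0.003,0],[0,0,0.003,0],[0,0,0.002,0],[0,0,0,0],[0,0,0,0],[0,-0.02,0,0],[0,-0.02,0,0],[0,-0.02,0,0],[0,0,0,0],[0,0,0,0]]' 1
```

```text
time: 11.65
tool_pos: [0.5282, -0.1291, 0.0276]
ee_rot: [3.141, -0.003, -0.01]
wrist_force: [2.3, -3.8, 4.4]
width: 0.0159
```

```bash
python3 -m crank '[[0,0,-0.002,0],[0,-0.01,0,0],[0,-0.01,0,0],[0,-0.01,0,0],[0,-0.01,0,0],[0,0,0,0],[0,0,0,0],[0,0,0,0],[0,0,0,0],[0,0,0,0]]' 1; python3 snap.py 4 top; python3 - <<'E'
import cv2
s=cv2.imread("pics/top4.png")[190:240,220:310]
cv2.imwrite("pics/e4.png",cv2.resize(s,None,fx=8,fy=8,interpolation=cv2.INTER_CUBIC))
E
```

```text
time: 12.9
tool_pos: [0.5268, -0.1217, 0.0276]
ee_rot: [3.14, 0.0, -0.011]
wrist_force: [0.4, -4.7, 5.6]
width: 0.0155
{'time': np.float64(12.95), 'tool_pos': array([ 0.5268, -0.1217,  0.0277]), 'ee_rot': array([ 3.1399, -0.    , -0.0108]), 'wrist_force': array([ 1.2541, -5.626 ,  5.4742]), 'wrist_torque': array([-0.8468, -0.1689, -0.2076]), 'width': np.float64(0.0156), 'joint_positions': array([-3.3100e-01,  1.7830e-01,  1.6489e+00, -1.6000e-03,  1.3138e+00,
        1.2510e+00])}
```

View pics/e4.png

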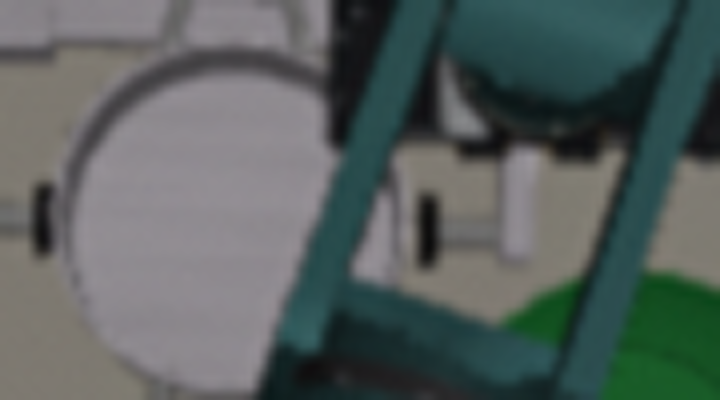

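```bash
python3 -m crank '[[0,0,-0.004,0],[0,-0.0025,0,0],[0,-0.0025,0,0],[0,-0.0025,0,0],[0,-0.0025,0,0],[0,-0.0025,0,0],[0,0,0,0],[0,0,0,0],[0,0,0,0],[0,0,0,0]]' 1; python3 -c "
from bench import robot
import numpy as np
o=robot.get_obs(); print(o['tool_pos'],o['wrist_force'],o['wrist_torque'])"
```

```text
time: 14.2
tool_pos: [0.5267, -0.1189, 0.0277]
ee_rot: [3.141, 0.0, -0.011]
wrist_force: [1.9, -4.2, 3.7]
width: 0.0156
[ 0.52669799 -0.11887753  0.02770623] [ 1.9396842  -4.20720277  3.74298566] [-0.86629495 -0.35617001 -0.11493477]
```

```bash
python3 -m crank '[[0,-0.0025,0,0],[0,-0.0025,0,0],[0,-0.0025,0,0],[0,0,0,0],[0,0,0,0],[0,0,0,0],[0,0,0,0],[0,0,0,0],[0,0,0,0],[0,0,0,0]]' 1; python3 snap.py 5 top; python3 - <<'E'
import cv2,numpy as np
from h import *
s=cv2.imread("pics/top5.png")[190:240,220:310]
cv2.imwrite("pics/e5.png",cv2.resize(s,None,fx=8,fy=8,interpolation=cv2.INTER_CUBIC))
im,d,K,T=load("top5");C=cloud(d,K,T)
for v in range(213,222): print(v,(C[v,221:232,2]*1e3).round().astype(int),(C[v,264:286,2]*1e3).round().astype(int))
print(im[213:222,262:280].sum(2)//3)
E
```

```text
time: 15.45
tool_pos: [0.5267, -0.1174, 0.0277]
ee_rot: [3.141, 0.0, -0.01]
wrist_force: [1.8, -5.7, 3.0]
width: 0.0159
{'time': np.float64(15.5), 'tool_pos': array([ 0.5267, -0.1174,  0.0277]), 'ee_rot': array([ 3.1405e+00,  4.0000e-04, -1.0600e-02]), 'wrist_force': array([ 1.4676, -5.4065,  3.6955]), 'wrist_torque': array([-0.8178, -0.3588, -0.1584]), 'width': np.float64(0.0158), 'joint_positions': array([-3.2370e-01,  1.7660e-01,  1.6509e+00, -1.2000e-03,  1.3142e+00,
        1.2580e+00])}
213 [-2 -7  3 35 41 42 91 56  9 -4  8] [442 441 361  10  12  62  87   5   8  -7  -1  -5  -2   9  -3   0   5  48
  50  46  42  42]
214 [ 5  4 -2 52 50 53 88 41 16  7  4] [438 436   6  14   9  43  83   2  -5   0   0  -4   0   0  -2   3   2  44
  49  49  43  44]
215 [ 1  8 -5 58 59 89 79 50  8 -1  0] [439 391  -4   9   2  39  85  38  49  54   4  -1   3  -1   4  -3  -1  43
  46  49  47  36]
216 [49 42 44 58 55 86 77 37 10  6  5] [436   9  13   5   5  27  80  59  53  53   1   4   2  -9  -1  11  -8  47
  43  45  46  49]
217 [44 48 40 57 58 77 81 25  5  8  1] [426   5   3   5  12  24  88  56  56  52  3
[... 474 characters left out ...]
-2 -2  4 52 42 42 47 48]
[[ 63  64  62  58  89 127 102  93 126 117 105 112 119 121 122 121 121 121]
 [ 65  64  60  65 112 138 114  94 123  89  64  86 114 122 121 121 121 121]
 [ 64  63  63  83 130 144 128 101 117  67  28  66 110 122 121 120 121 120]
 [ 64  60  64 102 137 146 133 102 115  62  20  61 105 116 116 116 116 116]
 [ 63  60  64 111 138 143 132 102 116  64  21  58  98 107 109 107 107 107]
 [ 61  61  82 125 139 141 134 108 122  67  22  58 100 109 110 108 110 109]
 [ 58  63 106 135 141 142 136 111 118  65  20  56  94 104 103 105 106 105]
 [ 62  69 123 141 141 141 134 104  95  48  15  47  83  92  91  92  92  93]
 [ 68  86 130 142 141 143 134 103  83  38  15  51  94 104 105 105 104 105]]
```

View pics/e5.png

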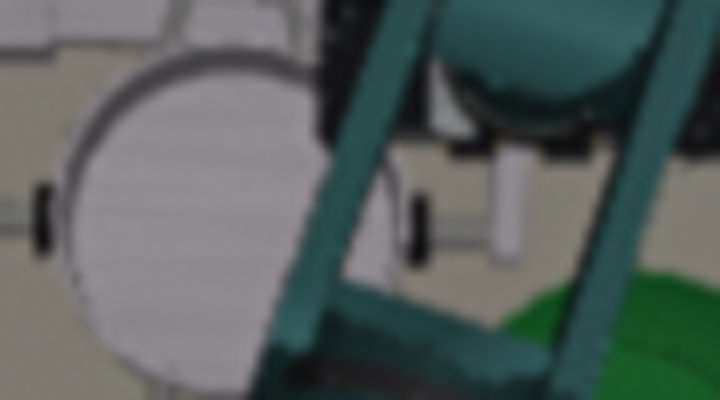

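```bash
python3 -m crank '[[0,-0.0025,0,0],[0,-0.0025,0,0],[0,0,0,0],[0,0,0,0],[0,0,0,0],[0,0,0,0],[0,0,0,0],[0,0,0,0],[0,0,0,0],[0,0,0,0]]' 1; python3 -c "
from bench import robot
o=robot.get_obs(); print(o['tool_pos'],o['wrist_force'],o['wrist_torque'])"
```

```text
time: 16.75
tool_pos: [0.5267, -0.1164, 0.0277]
ee_rot: [3.141, 0.0, -0.01]
wrist_force: [2.1, -5.7, 2.7]
width: 0.0155
[ 0.52673912 -0.11637518  0.02771488] [ 2.11335018 -5.68604196  2.73875439] [-0.90096871 -0.34001677 -0.17074017]
```

```bash
python3 -m crank '[[0,-0.0025,0,0],[0,-0.0025,0,0],[0,0,0,0],[0,0,0,0],[0,0,0,0],[0,0,0,0],[0,0,0,0],[0,0,0,0],[0,0,0,0],[0,0,0,0]]' 1; python3 -c "
from bench import robot
o=robot.get_obs(); print(o['tool_pos'],o['wrist_force'],o['wrist_torque'])"
```

```text
time: 18.0
tool_pos: [0.5267, -0.1154, 0.0277]
ee_rot: [3.141, 0.0, -0.01]
wrist_force: [1.3, -5.2, 2.9]
width: 0.0161
[ 0.52674396 -0.11537286  0.02771211] [ 1.31355766 -5.16704659  2.89235326] [-0.86042181 -0.37362632 -0.12509463]
```

```bash
python3 -m crank '[[0,-0.0025,0,0],[0,-0.0025,0,0],[0,0,0,0],[0,0,0,0],[0,0,0,0],[0,0,0,0],[0,0,0,0],[0,0,0,0],[0,0,0,0],[0,0,0,0]]' 1; python3 snap.py 6 top;  python3 - <<'E'
import cv2,numpy as np
from h import *
s=cv2.imread("pics/top6.png")[190:240,220:310]
cv2.imwrite("pics/e6.png",cv2.resize(s,None,fx=8,fy=8,interpolation=cv2.INTER_CUBIC))
im,d,K,T=load("top6")
print(im[213:222,262:280].sum(2)//3)
print(im[213:222,219:234].sum(2)//3)
E
```

```text
time: 19.25
tool_pos: [0.5267, -0.1147, 0.0277]
ee_rot: [3.14, 0.0, -0.01]
wrist_force: [1.3, -6.5, 3.1]
width: 0.016
{'time': np.float64(19.3), 'tool_pos': array([ 0.5267, -0.1147,  0.0277]), 'ee_rot': array([ 3.1399e+00,  5.0000e-04, -1.0400e-02]), 'wrist_force': array([ 1.6922, -5.1739,  3.4672]), 'wrist_torque': array([-0.9634, -0.3402, -0.1028]), 'width': np.float64(0.0157), 'joint_positions': array([-0.3185,  0.1754,  1.6524, -0.0018,  1.3139,  1.2631])}
[[ 63  63  64  86 132 140 101  91 126 116 111 119 122 120 121 121 121 115]
 [ 64  60  65 110 142 144 114  93 123  90  81 112 122 121 121 121 121 114]
 [ 64  57  69 126 146 146 127  99 116  65  49 104 121 121 121 121 122 114]
 [ 62  55  83 131 145 144 131 102 115  60  39  99 116 117 116 116 116 109]
 [ 60  60 105 136 142 142 132 103 115  61  38  91 106 108 108 106 107 103]
 [ 58  66 120 139 140 141 134 109 121  67  44  95 110 110 109 110 109 105]
 [ 57  81 127 140 138 141 135 112 118  64  43  90 103 103 104 105 107 103]
 [ 63 106 137 141 141 141 134 104  96  48  37  79  91  92  92  93  93  92]
 [ 70 125 142 143 141 142 135 103  78  35  42  91 104 105 105 105 105 101]]
[[119 119 120 121 114  76  47  69 108  91  91 129 142 142 141]
 [113 112 114 118 111  60  25  65  99  91 105 136 144 143 142]
 [103 102 103 110 104  54  33  78  93  88 113 139 143 142 142]
 [106 107 108 110 102  50  32  81  93  89 121 140 142 141 141]
 [105 105 105 109 100  47  28  76  98  93 127 143 144 143 142]
 [ 93  90  89  93  86  40  21  67 100 101 131 144 144 144 144]
 [104  99  97  99  92  43  18  64 102 100 132 145 144 144 143]
 [119 117 117 119 109  54  22  66 109 101 131 145 144 144 143]
 [121 120 121 122 114  73  51  84 119 107 129 143 143 144 143]]
```

View pics/e6.png

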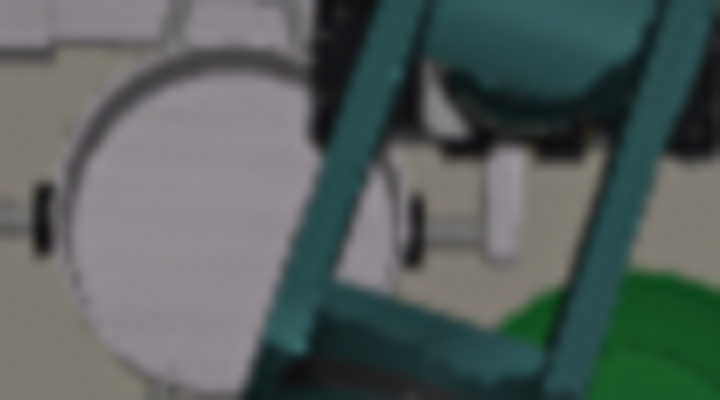

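```bash
python3 -m crank '[[0,-0.0025,0,0],[0,-0.0025,0,0],[0,0,0,0],[0,0,0,0],[0,0,0,0],[0,0,0,0],[0,0,0,0],[0,0,0,0],[0,0,0,0],[0,0,0,0]]' 1; python3 -c "
from bench import robot
o=robot.get_obs(); print(o['tool_pos'],o['wrist_force'],o['wrist_torque'])"
```

```text
time: 20.55
tool_pos: [0.5268, -0.1145, 0.0277]
ee_rot: [3.138, 0.0, -0.01]
wrist_force: [0.8, -7.3, 2.9]
width: 0.0157
[ 0.52682158 -0.11447043  0.02773943] [ 0.83891203 -7.2991291   2.87838423] [-1.27424913 -0.35839063 -0.00608721]
```

The buffer has touched the pot. The command went 1 mm on but the tool moved only 0.2 mm, and the force is rising. I'll relax the command and release.

```bash
python3 -m crank '[[0,0.003,0,0],[0,0,0,0],[0,0,0,0],[0,0,0,0],[0,0,-0.05,0],[0,0,-0.1,0],[0,0,-0.1,0],[0,0,-0.1,0],[0,0,-0.1,0],[0,0,-0.05,0]]' 0.234
```

```text
time: 21.8
tool_pos: [0.5277, -0.1137, 0.13]
ee_rot: [3.141, -0.003, -0.01]
wrist_force: [-0.5, -0.2, -0.7]
width: 0.0361
```

```bash
python3 -m crank '[[0,0,0,-0.1089],[0,0,0,-0.1089],[0,0,0,-0.1089],[0,0,0,-0.1089],[0,0,0,-0.1089],[0,0,0,-0.1089],[0,0,0,-0.1089],[0,0,0,-0.1089],[0,0,0,-0.1089],[0,0,0,-0.1089]]' 0.234
python3 -m crank '[[0,0,0,-0.1089],[0,0,0,-0.1089],[0,0,0,-0.1089],[0,0,0,-0.1089],[0,0,0,-0.1089],[0,0,0,-0.1089],[0,0,0,-0.1089],[0,0,0,-0.1089],[0,0,0,-0.1089],[0,0,0,-0.1089]]' 0.234
python3 snap.py 7; python3 - <<'E'
import cv2
s=cv2.imread("pics/scene7.png")[150:215,195:285]
cv2.imwrite("pics/e7.png",cv2.resize(s,None,fx=8,fy=8,interpolation=cv2.INTER_CUBIC))
s=cv2.imread("pics/top7.png")[170:240,220:310]
cv2.imwrite("pics/e7t.png",cv2.resize(s,None,fx=8,fy=8,interpolation=cv2.INTER_CUBIC))
E
```

```text
time: 23.05
tool_pos: [0.5267, -0.1134, 0.1278]
ee_rot: [-3.141, -0.0, 1.706]
wrist_force: [0.4, -0.7, 0.1]
width: 0.0358
time: 24.3
tool_pos: [0.5267, -0.1134, 0.1278]
ee_rot: [3.141, -0.0, -2.867]
wrist_force: [-0.4, -0.0, -0.5]
width: 0.0358
{'time': np.float64(24.4), 'tool_pos': array([ 0.5268, -0.1134,  0.1278]), 'ee_rot': array([ 3.1413e+00, -3.0000e-04, -2.8726e+00]), 'wrist_force': array([ 0.1565, -0.4775, -0.6963]), 'wrist_torque': array([ 0.0959, -0.1119,  0.001 ]), 'width': np.float64(0.0358), 'joint_positions': array([-0.3173,  0.0954,  1.5326,  0.    ,  1.514 , -2.157 ])}
```

View pics/e7.png

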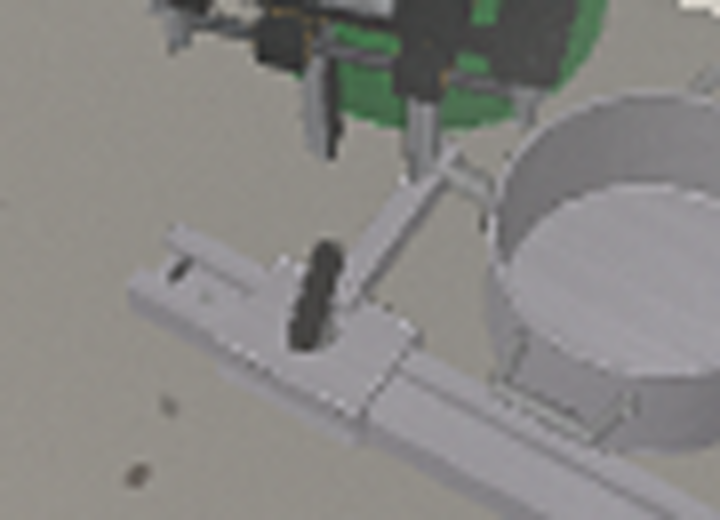

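View pics/e7t.png

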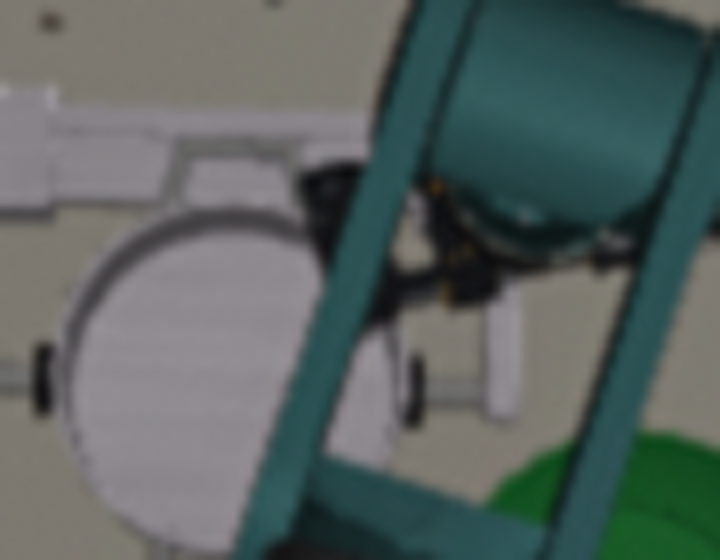

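The stop is seated with its buffer against the pot, and the black T-bar is free at scene crop (315,298). Next I'll fit its position and yaw.

```bash
python3 - <<'E'
from f2 import *
rail=(.5789,-.0029,-.0108)
for dz in (0,.002):
  x,c=fj("scene7",(208,262,165,208),rail,[.579,-.115,-.01,.28,dz],[.012,.012,.03,.4,1e-5],.002,lambda u,v:(v<179)&(u-v<75)&(u>230)|((u>254)&(v<180)))
  print(x,c)
o=None
E
```

```text
[ 0.578  -0.116  -0.002   0.2654  0.    ] 3.991270209601867
[ 0.5779 -0.1152  0.0075  0.2814  0.002 ] 3.9015730007003575
```

```bash
python3 -m crank '[[-0.082,-0.0255,0,0],[-0.082,-0.0255,0,0],[-0.083,-0.0255,0,0],[0,0,0.06,0],[0,0,0.06,0],[0,0,0.06,0],[0,0,0.06,0],[0,0,0.06,0],[0,0,0.04,0],[0,0,0,0]]' 0.234; python3 snap.py 8 scene;python3 - <<'E'
import cv2
s=cv2.imread("pics/scene8.png")[150:215,195:285]
cv2.imwrite("pics/e8.png",cv2.resize(s,None,fx=8,fy=8,interpolation=cv2.INTER_CUBIC))
E
```

```text
time: 25.65
tool_pos: [0.5781, -0.1149, 0.0589]
ee_rot: [3.141, -0.001, -2.872]
wrist_force: [-0.5, 0.3, 1.0]
width: 0.036
{'time': np.float64(25.7), 'tool_pos': array([ 0.5786, -0.1151,  0.0597]), 'ee_rot': array([ 3.1415e+00, -3.0000e-04, -2.8724e+00]), 'wrist_force': array([-0.4655, -0.1069,  0.1677]), 'wrist_torque': array([ 0.0815, -0.0821,  0.0057]), 'width': np.float64(0.0361), 'joint_positions': array([-2.9240e-01,  2.5250e-01,  1.4908e+00, -1.0000e-04,  1.3985e+00,
       -2.1323e+00])}
```

View pics/e8.png

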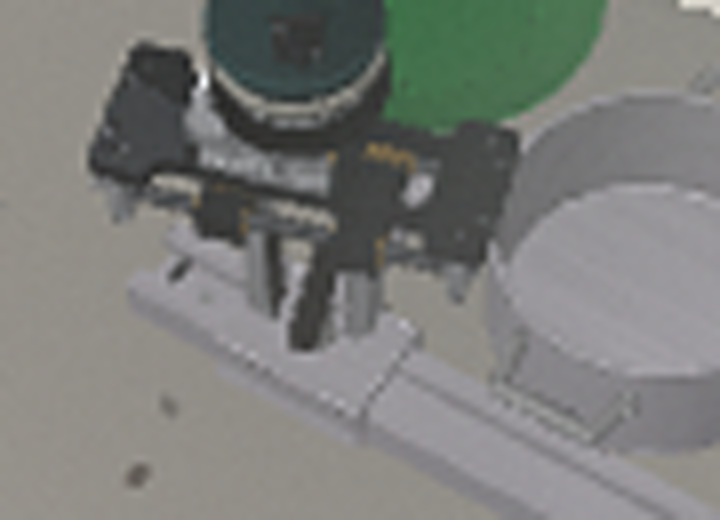

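The T-bar sits between the jaws, so I'll close on it.

```bash
python3 -m crank '[[0,0,0,0],[0,0,0,0],[0,0,0,0],[0,0,0,0],[0,0,0,0],[0,0,0,0],[0,0,0,0],[0,0,0,0],[0,0,0,0],[0,0,0,0]]' 1; python3 -c "
from bench import robot
o=robot.get_obs(); print(o['tool_pos'],o['ee_rot'],o['wrist_force'],o['wrist_torque'],o['joint_positions'])"
```

```text
time: 26.95
tool_pos: [0.5788, -0.1148, 0.0603]
ee_rot: [3.142, 0.001, -2.872]
wrist_force: [-1.0, 3.2, 5.5]
width: 0.0117
[ 0.5788469  -0.1148498   0.06034426] [ 3.14151128e+00  7.26785991e-04 -2.87225831e+00] [-0.99038548  3.22982999  5.49866996] [0.6383458  0.06946279 0.05711927] [-2.92192099e-01  2.51857198e-01  1.49030573e+00  4.62702906e-04
  1.39885789e+00 -2.13240183e+00]
```

```bash
cat > o.py <<'E'
from bench import robot
import numpy as np
o=robot.get_obs(); print(o['tool_pos'].round(4),o['ee_rot'].round(4),o['wrist_force'].round(2),o['wrist_torque'].round(3),"j6",o['joint_positions'][5].round(3),"t6",o['joint_torque'][5].round(3),o['width'].round(4))
E
python3 -m crank '[[0,0,0,0.096],[0,0,0,0.096],[0,0,0,0.096],[0,0,0,0.096],[0,0,0,0.096],[0,0,0,0.096],[0,0,0,0.096],[0,0,0,0.096],[0,0,0,0.096],[0,0,0,0.096]]' 1; python3 o.py
```

```text
time: 28.2
tool_pos: [0.579, -0.1158, 0.0604]
ee_rot: [3.141, 0.002, 1.898]
wrist_force: [-0.2, 0.3, 3.7]
width: 0.0123Traceback (most recent call last):
  File "o.py", line 3, in <module>
    o=robot.get_obs(); print(o['tool_pos'].round(4),o['ee_rot'].round(4),o['wrist_force'].round(2),o['wrist_torque'].round(3),"j6",o['joint_positions'][5].round(3),"t6",o['joint_torque'][5].round(3),o['width'].round(4))
                                                                                                                                                                                                       ^^^^^^^^^^^^^^^^
AttributeError: 'float' object has no attribute 'round'
```

```bash
sed -i "s/,o\['width'\].round(4)//" o.py; python3 o.py; python3 -m crank '[[0,0,0,0.04],[0,0,0,0.04],[0,0,0,0.04],[0,0,0,0.04],[0,0,0,0.03],[0,0,0,0],[0,0,0,0],[0,0,0,0],[0,0,0,0],[0,0,0,0]]' 1; python3 o.py
```

```text
[ 0.579  -0.1158  0.0604] [3.1410e+00 1.9000e-03 1.8978e+00] [-0.22  0.31  3.74] [ 0.156 -0.111  0.09 ] j6 -0.62 t6 -0.933
time: 29.45
tool_pos: [0.5793, -0.116, 0.0604]
ee_rot: [3.14, 0.002, 1.604]
wrist_force: [2.5, -3.9, 4.0]
width: 0.0122
[ 0.5793 -0.116   0.0604] [3.1397e+00 1.9000e-03 1.6043e+00] [ 2.47 -3.9   4.04] [-0.686 -0.681  0.081] j6 -0.326 t6 0.061
```

```bash
python3 -m crank '[[0.003,0,0,0],[0.003,0,0,0],[0.002,0,0,0],[0,0,0,0],[0,0,0,0],[0,0,0,0],[0,0,0,0],[0,0,0,0],[0,0,0,0],[0,0,0,0]]' 1; python3 o.py
```

```text
time: 30.7
tool_pos: [0.5794, -0.1153, 0.0604]
ee_rot: [3.14, 0.004, 1.604]
wrist_force: [3.2, -6.3, 4.6]
width: 0.0119
[ 0.5794 -0.1153  0.0604] [3.1395 0.0036 1.604 ] [ 3.22 -6.25  4.62] [-1.153 -0.716  0.05 ] j6 -0.323 t6 0.061
```

```bash
python3 -m crank '[[0.003,0,0,0],[0.003,0,0,0],[0,0,0,0],[0,0,0,0],[0,0,0,0],[0,0,0,0],[0,0,0,0],[0,0,0,0],[0,0,0,0],[0,0,0,0]]' 1; python3 o.py
```

```text
time: 31.95
tool_pos: [0.5794, -0.1142, 0.0604]
ee_rot: [3.139, 0.004, 1.604]
wrist_force: [2.6, -6.7, 3.9]
width: 0.0121
[ 0.5794 -0.1142  0.0604] [3.1395 0.0038 1.604 ] [ 2.56 -6.7   3.94] [-1.262 -0.703  0.098] j6 -0.322 t6 0.059
```

```bash
python3 snap.py 9 top; python3 - <<'E'
import cv2,numpy as np
from h import *
s=cv2.imread("pics/top9.png")[170:240,210:310]
cv2.imwrite("pics/e9.png",cv2.resize(s,None,fx=8,fy=8,interpolation=cv2.INTER_CUBIC))
for n in ("top6","top7","top9"):
    im,d,K,T=load(n); g=im.astype(float).mean(2)
    print(n,g[215:220,264:276].mean(0).round(),g[215:220,219:232].mean(0).round(), g[210:222,276:292].mean(0).round())
E
```

```text
{'time': np.float64(32.0), 'tool_pos': array([ 0.5794, -0.1142,  0.0604]), 'ee_rot': array([3.1394, 0.0038, 1.604 ]), 'wrist_force': array([ 4.2787, -7.0698,  2.1144]), 'wrist_torque': array([-1.2573, -0.7855,  0.1009]), 'width': np.float64(0.0119), 'joint_positions': array([-0.2889,  0.2509,  1.4913, -0.003 ,  1.396 , -0.3216])}
top6 [101. 135. 143. 143. 132. 105. 117.  64.  43.  96. 112. 112.] [102. 101. 101. 105.  97.  47.  27.  74.  98.  95. 125. 143. 144.] [111. 112. 112. 107. 102. 130. 141. 141. 141. 127. 119. 117. 117. 118.
 118. 115.]
top7 [134. 141. 141. 142. 131. 105. 117.  63.  42.  95. 111. 111.] [102. 101. 101. 104.  97.  47.  27.  74.  98.  95. 125. 142. 144.] [113. 113. 114. 108. 101. 130. 140. 140. 141. 127. 120. 120. 121. 121.
 121. 121.]
top9 [33. 35. 36. 38. 38. 41. 43. 49. 51. 51. 51. 53.] [104. 102. 102. 106.  98.  48.  27.  75. 100.  96. 127. 144. 145.] [67. 70. 74. 76. 74. 85. 93. 95. 95. 88. 91. 93. 90. 83. 70. 63.]
```

View pics/e9.png

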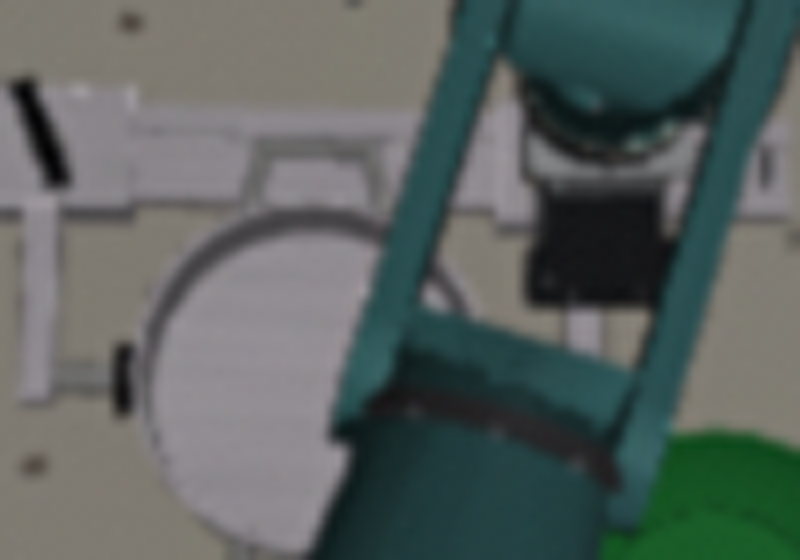

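```bash
python3 - <<'E'
from h import *
for n in ("top6","top7","top9"):
    im,d,K,T=load(n); g=im.astype(float).mean(2)
    for v in (209,210,211): print(n,v,g[v,276:292].round())
for n in ("scene3","scene7","scene8"):
    pass
E
```

```text
top6 209 [ 53.  48.  50.  47.  53.  92. 128. 137. 140. 120.  84.  50.  37.  39.
  38.  37.]
top6 210 [ 96.  98.  97.  92.  94. 127. 141. 147. 152. 132. 104.  86.  81.  83.
  83.  81.]
top6 211 [120. 120. 120. 115. 109. 135. 142. 144. 150. 132. 118. 117. 117. 118.
 117. 117.]
top7 209 [105. 111. 115. 112. 106. 135. 143. 144. 147. 130. 120. 120. 120. 121.
 120. 121.]
top7 210 [119. 122. 124. 118. 108. 134. 141. 143. 148. 130. 120. 120. 120. 121.
 120. 121.]
top7 211 [121. 121. 122. 115. 107. 133. 140. 144. 147. 129. 120. 120. 120. 121.
 120. 122.]
top9 209 [118. 117. 119. 111.  99. 126. 136. 137. 129. 105. 110. 117. 119. 120.
 110.  64.]
top9 210 [126. 126. 127. 119. 105. 135. 145. 146. 138. 112. 117. 125. 127. 128.
 111.  64.]
top9 211 [112. 117. 121. 115. 103. 133. 144. 144. 137. 110. 115. 124. 125. 120.
  91.  53.]
```

```bash
python3 -m crank '[[0.002,0,0,0],[0.002,0,0,0],[0,0,0,0],[0,0,0,0.03],[0,0,0,0.03],[0,0,0,0.03],[0,0,0,0],[0,0,0,0],[0,0,0,0],[0,0,0,0]]' 1; python3 o.py
```

```text
time: 33.25
tool_pos: [0.5793, -0.1133, 0.0604]
ee_rot: [3.139, 0.003, 1.463]
wrist_force: [3.1, -6.1, 3.8]
width: 0.0119
[ 0.5793 -0.1133  0.0604] [3.139  0.0034 1.4626] [ 3.11 -6.14  3.8 ] [-1.199 -0.796  0.029] j6 -0.179 t6 0.043
```

```bash
python3 snap.py 10 >/dev/null; python3 - <<'E'
from h import *
for n in ("top0","top6","top9","top10"):
    im,d,K,T=load(n); g=im.astype(float).mean(2)
    print(n,g[212:222,219:232].mean(0).round(1))
    if n in("top7","top9","top10"):print(n,g[210,276:292].round())
for n in ("scene0","scene8","scene10"):
    im,d,K,T=load(n); g=im.astype(float).mean(2)
    # vertical profile through pot bottom/rim near side and right side
    print(n,g[175:180,288:304].mean(0).round(), g[178:184,250:264].mean(0).round())
E
```

```text
top0 [108.1 107.  107.2 110.2 103.   59.4  37.2  74.4 102.6  93.8 113.9 135.7
 140.6]
top6 [110.5 109.3 109.7 112.6 105.4  60.8  37.9  76.1 105.   95.9 116.6 138.7
 143.4]
top9 [111.8 110.9 110.9 114.1 106.7  61.5  38.5  77.2 106.6  97.3 118.4 140.3
 145.1]
top9 [126. 126. 127. 119. 105. 135. 145. 146. 138. 112. 117. 125. 127. 128.
 111.  64.]
top10 [112.  110.7 111.2 114.  106.9  61.4  38.8  76.9 106.5  97.2 117.9 140.4
 145.4]
top10 [125. 125. 125. 121. 113. 135. 146. 144. 137. 111. 115. 120. 119. 116.
  84.  50.]
scene0 [137. 133. 131. 123. 123. 123. 123. 124. 121. 141. 135. 132. 132. 131.
 132. 132.] [132. 132. 133. 132. 132. 132. 142. 114. 111. 124. 132. 139. 143. 143.]
scene8 [147. 143. 140. 133. 132. 132. 133. 133. 130. 151. 145. 142. 142. 143.
 143. 142.] [ 79.  82.  84.  76.  74.  81. 120. 120. 117. 131. 139. 147. 151. 151.]
scene10 [146. 143. 140. 131. 133. 131. 133. 132. 130. 151. 145. 142. 142. 143.
 142. 143.] [139. 138. 139. 139. 140. 131. 151. 119. 116. 132. 139. 147. 152. 152.]
```

```bash
python3 - <<'E'
from h import *
from scipy.ndimage import shift
from scipy.optimize import minimize_scalar,minimize
ref=load("scene7")[0].astype(np.float32).mean(2)
im,d,K,T=load("scene7")
a=proj(np.array([[.605,-.08,.03]]),K,T);b=proj(np.array([[.605,-.07,.03]]),K,T);dirn=(b-a)[0]/10; print("px per mm",dirn, a)
g0=cv2.resize(ref[186:206,232:250],None,fx=1,fy=1)
for n in ("scene7","scene8","scene10"):
    g=load(n)[0].astype(np.float32).mean(2)
    # region containing saddle's +y edge and corner: end edge only
    u0,u1,v0,v1=238,249,188,205
    def f(p):
        s=shift(ref,[p[0]*dirn[1],p[0]*dirn[0]],order=3)[v0:v1,u0:u1].ravel(); t=g[v0:v1,u0:u1].ravel()
        A=np.c_[s,np.ones_like(s)]; return np.linalg.lstsq(A,t,rcond=None)[1][0]
    xs=np.arange(-3,5,.1); c=[f([x]) for x in xs]; print(n,"shift mm",xs[np.argmin(c)],min(c),f([0]))
E
```

```text
px per mm [0.2251928  0.12070724] [[238.35453207 201.44773639]]
scene7 shift mm 2.6645352591003757e-15 1.2514155e-26 1.2514155e-26
scene8 shift mm 0.20000000000000284 19771.94 19831.146
scene10 shift mm 1.7000000000000046 79778.84 82817.76
```

```bash
python3 - <<'E'
import cv2,numpy as np
a=[cv2.resize(cv2.imread(f"pics/scene{n}.png")[165:215,215:270],None,fx=7,fy=7,interpolation=cv2.INTER_CUBIC) for n in(7,10)]
cv2.imwrite("pics/e10.png",np.hstack(a))
E
```

```text
(no output)
```

View pics/e10.png

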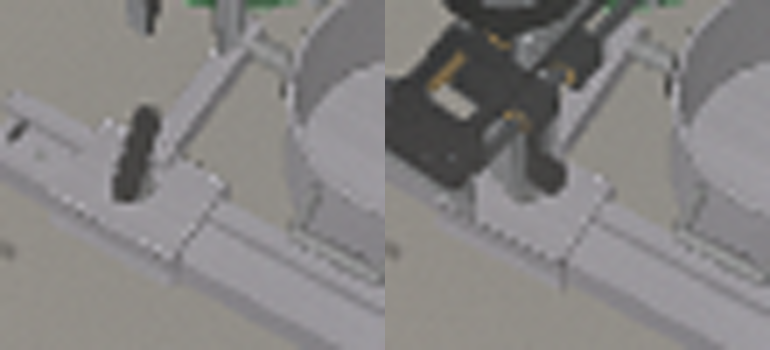

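```bash
python3 -m crank '[[0,0,0,0.026],[0,0,0,0.026],[0,0,0,0.026],[0,0,0,0.026],[0,0,0,0.026],[0,0,0,0],[0,0,0,0],[0,0,0,0],[0,0,0,0],[0,0,0,0]]' 1; python3 o.py
```

```text
time: 34.6
tool_pos: [0.5792, -0.1133, 0.0604]
ee_rot: [3.139, 0.003, 1.258]
wrist_force: [3.2, -5.9, 4.3]
width: 0.012
[ 0.5792 -0.1133  0.0604] [3.1385e+00 2.8000e-03 1.2584e+00] [ 3.19 -5.86  4.27] [-1.184 -0.725  0.01 ] j6 0.025 t6 0.047
```

```bash
python3 -m crank '[[0,0,0,0.026],[0,0,0,0.026],[0,0,0,0.026],[0,0,0,0.026],[0,0,0,0.026],[0,0,0,0],[0,0,0,0],[0,0,0,0],[0,0,0,0],[0,0,0,0]]' 1; python3 o.py
```

```text
time: 35.85
tool_pos: [0.5792, -0.1133, 0.0604]
ee_rot: [3.138, 0.002, 1.054]
wrist_force: [2.5, -6.0, 3.5]
width: 0.0123
[ 0.5792 -0.1133  0.0604] [3.1382e+00 2.2000e-03 1.0541e+00] [ 2.46 -6.01  3.51] [-1.188 -0.639  0.097] j6 0.23 t6 0.048
```

```bash
python3 -m crank '[[0,0,0,0.026],[0,0,0,0.026],[0,0,0,0.026],[0,0,0,0.026],[0,0,0,0.026],[0,0,0,0],[0,0,0,0],[0,0,0,0],[0,0,0,0],[0,0,0,0]]' 1; python3 o.py
```

```text
time: 37.1
tool_pos: [0.5791, -0.1132, 0.0603]
ee_rot: [3.138, 0.002, 0.85]
wrist_force: [3.8, -5.2, 3.9]
width: 0.012
[ 0.5791 -0.1132  0.0603] [3.138e+00 1.600e-03 8.503e-01] [ 3.83 -5.23  3.9 ] [-1.169 -0.617  0.109] j6 0.434 t6 0.14
```

```bash
python3 o.py; for i in 1 2 3; do python3 o.py; done | cut -c1-10 | head -1
```

```text
[ 0.5791 -0.1132  0.0603] [3.138e+00 1.600e-03 8.503e-01] [ 3.83 -5.23  3.9 ] [-1.169 -0.617  0.109] j6 0.434 t6 0.14
[ 0.5791 -
```

```bash
python3 -m crank '[[0,0,0,0.02],[0,0,0,0.02],[0,0,0,0.02],[0,0,0,0],[0,0,0,0],[0,0,0,0],[0,0,0,0],[0,0,0,0],[0,0,0,0],[0,0,0,0]]' 1; python3 o.py
```

```text
time: 38.35
tool_pos: [0.5791, -0.1132, 0.0603]
ee_rot: [3.138, 0.001, 0.756]
wrist_force: [3.6, -6.4, 3.6]
width: 0.0125
[ 0.5791 -0.1132  0.0603] [3.138e+00 1.300e-03 7.563e-01] [ 3.57 -6.39  3.57] [-1.203 -0.594  0.225] j6 0.528 t6 0.2
```

```bash
python3 -m crank '[[0,0,0,0.02],[0,0,0,0.02],[0,0,0,0.02],[0,0,0,0.02],[0,0,0,0],[0,0,0,0],[0,0,0,0],[0,0,0,0],[0,0,0,0],[0,0,0,0]]' 1; python3 o.py
```

```text
time: 39.6
tool_pos: [0.579, -0.1132, 0.0602]
ee_rot: [3.138, 0.001, 0.631]
wrist_force: [2.8, -5.4, 4.5]
width: 0.0125
[ 0.579  -0.1132  0.0602] [3.138e+00 9.000e-04 6.308e-01] [ 2.75 -5.42  4.47] [-1.182 -0.649  0.269] j6 0.653 t6 0.272
```

```bash
python3 -m crank '[[0,0,0,0.02],[0,0,0,0.02],[0,0,0,0.02],[0,0,0,0],[0,0,0,0],[0,0,0,0],[0,0,0,0],[0,0,0,0],[0,0,0,0],[0,0,0,0]]' 1; python3 o.py
```

```text
time: 40.85
tool_pos: [0.579, -0.1131, 0.0602]
ee_rot: [3.138, 0.001, 0.537]
wrist_force: [3.6, -6.1, 4.3]
width: 0.0123
[ 0.579  -0.1131  0.0602] [3.138e+00 7.000e-04 5.367e-01] [ 3.58 -6.13  4.28] [-1.148 -0.584  0.371] j6 0.747 t6 0.322
```

```bash
python3 -m crank '[[-0.004,0.0065,0,0],[0,0,0,0],[0,0,0,0],[0,0,0,0],[0,0,0,0],[0,0,-0.05,0],[0,0,-0.1,0],[0,0,-0.1,0],[0,0,-0.1,0],[0,0,-0.1,0]]' 0.234
python3 -m crank '[[0,0,-0.2,0],[0,0,-0.2,0],[-0.2,0.1,0,0],[-0.2,0.1,0,0],[-0.2,0.1,0,0],[-0.2,0.1,0,0],[-0.2,0.1,0,0],[-0.1,0.1,0,0],[0,0,0,0],[0,0,0,0]]' 0.234
python3 snap.py 11; python3 - <<'E'
import cv2
s=cv2.imread("pics/scene11.png")[140:220,190:300]
cv2.imwrite("pics/e11.png",cv2.resize(s,None,fx=7,fy=7,interpolation=cv2.INTER_CUBIC))
s=cv2.imread("pics/top11.png")[170:240,210:310]
cv2.imwrite("pics/e11t.png",cv2.resize(s,None,fx=8,fy=8,interpolation=cv2.INTER_CUBIC))
E
```

```text
time: 42.1
tool_pos: [0.5787, -0.1131, 0.1516]
ee_rot: [3.141, -0.001, 0.536]
wrist_force: [0.0, -0.6, 0.2]
width: 0.0359
time: 43.35
tool_pos: [0.451, -0.328, 0.2304]
ee_rot: [3.141, -0.001, 0.537]
wrist_force: [-0.6, 0.1, -0.8]
width: 0.036
{'time': np.float64(43.45), 'tool_pos': array([ 0.4512, -0.3275,  0.2303]), 'ee_rot': array([ 3.1413e+00, -5.0000e-04,  5.3780e-01]), 'wrist_force': array([-0.259 ,  0.8188,  0.588 ]), 'wrist_torque': array([-0.0237,  0.0136, -0.0043]), 'width': np.float64(0.0359), 'joint_positions': array([-7.2980e-01,  1.0120e-01,  1.3226e+00,  4.0000e-04,  1.7174e+00,
        3.0320e-01])}
```

View pics/e11.png

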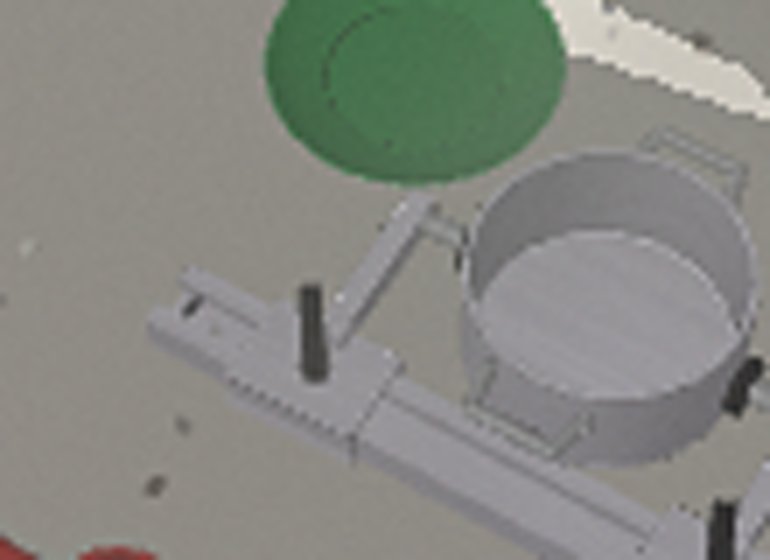

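View pics/e11t.png

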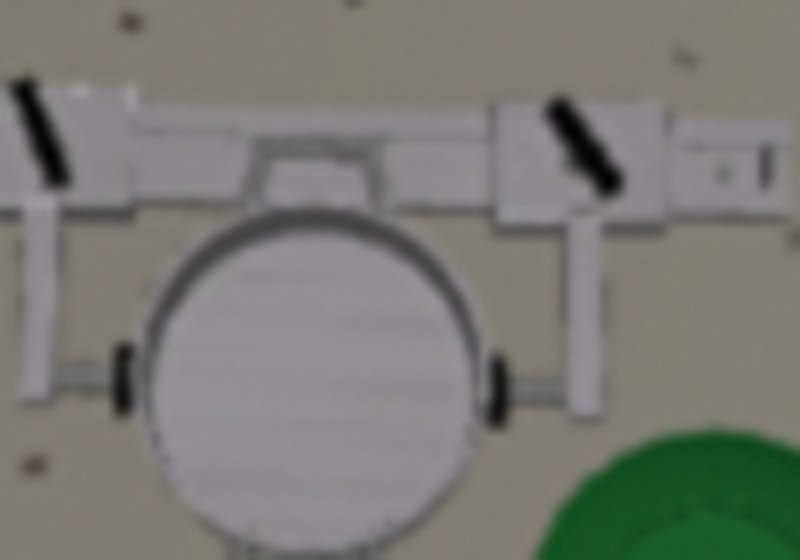

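```bash
python3 - <<'E'
from f2 import *
from scipy.optimize import least_squares
im,d,K,T=load("top11")
x,c=fj("top11",(258,305,178,226),(.5819,0,-.0095),[.58,-.113,-.01,.54,0],[.01,.01,.03,.3,1e-5],.002,lambda u,v:u<270); print("stop",x,c)
xm,cm=0,0
C=cloud(d,K,T)
for n in("top0","top11"):
    im,d,K,T=load(n); C=cloud(d,K,T)
    u=C[(C[...,2]>.06)&(C[...,2]<.1)&(np.hypot(C[...,0]-.473,C[...,1]-.009)<.1)]
    f=lambda p:np.hypot(u[:,0]-p[0],u[:,1]-p[1])-.0785
    s=least_squares(f,[.473,.009],loss="soft_l1",f_scale=.003); print(n,"pot",s.x)
R=lambda a:np.array([[np.cos(a),-np.sin(a)],[np.sin(a),np.cos(a)]])
b=x[:2]+R(x[2])@[-.108,.045]; print("buffer",b,"dist",np.linalg.norm(b-s.x))
a=load("top0")[0].astype(int);b=load("top11")[0].astype(int)
cv2.imwrite("pics/diff.png",np.clip(np.abs(a-b)*3,0,255).astype(np.uint8))
E
```

```text
stop [ 0.5799 -0.1124  0.02    0.5964  0.    ] 3.8723672226611323
top0 pot [0.4726 0.0096]
top11 pot [0.4726 0.0096]
buffer [ 0.4711 -0.0696] dist 0.07926171966232518
```

View pics/diff.png

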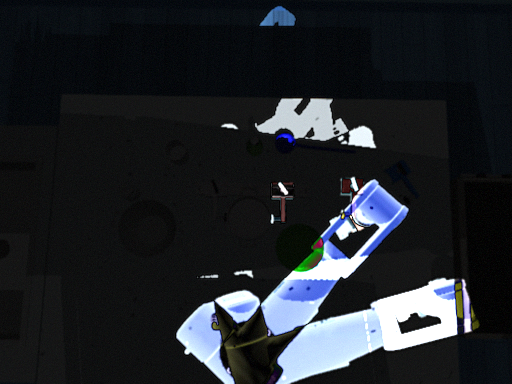

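The difference picture shows only the stop at (283,195), its old place at (352,190), the arm and lighting changes. The pot and bystanders haven't moved. The buffer-to-pot distance measures about 79 mm against a limit of 84, so I'm handing in.

```bash
python3 -c "
from bench import robot
print(robot.close_job())"
```

```text
the job is handed in; nothing more can be done
None
```

I handed the job in at about 43.5 s. The stop is on the rail with its buffer against the pot, and the T-bar is turned clockwise to hand-tight. No verdict is reported, so the result below is my own last checks.

- **Seating:** the saddle went down over the rail with no jamming and sat level, with the bolt head still lengthwise in the slot. I never saw the head itself; the later turn and bite fit it lying square.
- **Buffer and pot:** I slid the stop along until light contact. Gripping the T-bar let it creep back about 1 mm, so I pushed it up again before tightening. The final picture puts the buffer centre about 79 mm from the pot's centre, against a limit of 84. The pot shows no measurable movement.
- **Tightness:** I turned the nut about 2.9 rad in all, roughly 0.45 rad past the estimated bite. That is slightly more than the 0.2 to 0.4 rad in the brief. Net wrist torque was about 0.27 N m, which I read as about 70 N and no more than about 90 N. The pull was inferred from torque and angle, not measured directly.
- **After letting go:** the bar stayed at about the angle I left it, and the hand was well clear of everything.
- **Bystanders:** the before-and-after picture shows the other things unmoved. The only other differences are the arm and shadows, including a brighter patch on the ladle's head that I took to be light.

**Disagreements:** the two cameras differed by 2 to 3 mm on where the rail and stop were. I averaged them for positioning and relied on touch for the final fit. While I re-pushed, the hand moved about 1 mm further than the pictures showed the stop move, probably play or slip at the T-bar.

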